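# Clear the wax chips off the trimming plate

## Robot

A 6-joint arm with a two-finger parallel gripper is mounted at the origin on a cart in front of the work surface, level with it; the furniture and walls round the work are solid. World frame = base frame: x ahead of the robot, y to its left, z up, the work surface at z = 0. Lengths are in m, angles in degrees, forces in N, time in s.
With the tool pointing down it reaches from about 0.25 to 0.725 m from the base axis. Payload 9.7 kg.
Tool frame: the origin (TCP) lies midway between the tips of the shut fingers; the grasp point (between the pads) lies 19 mm behind it; x points along the fingers, y is the direction in which the jaws open and shut, and the axes are right-handed (so a half turn about x gives the same grasp; the last joint's range is limited). The gripper opens to 85 mm and grips with 20 to 120 N. Pads are 22 mm wide; open, the fingers measure 114 mm over their backs; the gripper's body (76 mm by 85 mm) begins 54 mm behind the grasp point. The pads swing forward as they close: fully open they stand 13 mm farther back than shut.
Start: joints at [-71.963, 4.979, 10.078, 95.1, 0, 90], TCP at [0.17, -0.523, 0.231] pointing down, gripper open.
Joint ranges: [-179.16, 179.16], [-48.56, 103.87], [-65.8, 70.77], [-126.05, 130.52], [-82.76, 87.17], [-180, 180]. Speed limits (degrees/s): [127.2, 127.2, 147.25, 180, 180, 180].

## Interface

Orientations are given as [roll, pitch, yaw] about the fixed x, y, z axes, in that order (R = Rz(yaw) Ry(pitch) Rx(roll)).
In Python, from workcell import bot, cams gives the robot as it stands.
- The arm moves only by the tool apply_moves, never from a script. Its argument "commands" is a list of rows, each a list of 5 numbers: the shift along the tool's x, y, z in m, then the turn about the tool's x in rad, then the opening, from -1 (shut) to 1 (fully open). In form: [[tx, ty, tz, roll, hand], ...]. A call has 1 to 12 rows; each row is the pose to reach, as a shift and turn from the pose measured when the call began, along the tool's axes at that moment; what a row does not reach only later rows make up. A row lasts 1/10 s, in which the tool goes at most 50 mm and 8.59 degrees, less where a joint would pass 70% of its speed; a pose out of reach is approached as far as the arm can. A call with a gripper value outside its range is refused whole. The fingers move at their own pace and stop on an object; "newtons" is the grip in N (left out, the last holds). Time passes only in rows, so rows that repeat a pose let the fingers close. It gives the time, the measured TCP pose, the force and the opening at its end, in the units of the state.
- bot.get_obs(): the state, without advancing time (a new reading comes with each control period).
- cams.camera(name): name is "scene" or "side" or "wrist"; returns a dict with "frame" (400x640x3 uint8, blue, green, red), "depth" (400x640 float32, m along the optical axis (not along the pixel's ray), 0 where there is no reading), "camera_matrix" (3x3 intrinsics, pixels), "D" ([k1, k2, p1, p2, k3] as OpenCV has them; the pictures are not rectified), "R" (3x3) and "t" (3): a world point X has camera coordinates R X + t; the wrist camera has in their place "mount" (4x4, takes a point from camera to tool coordinates, whose origin is the TCP and whose axes are the tool frame's). Camera axes: x right, y down, z forward; pixel columns grow to the right and rows downward; lengths in m; the calibration is good to about 2 mm. A picture is of the moment at which its call begins: read the wrist's pose just before it.
- bot.job_done(): hands the job in, once; it reports no verdict.
Trained networks look in the newest picture that a camera, given by its name, has taken for a name from the list of things; names that differ only in an ending like _2 or _b are one class to them, and where a whole thing is asked for, a point or a joint stands for the part that bears it (a point fixed in the world has none). Each returns a list of dicts, best first, with "confidence" (0 to 1); they miss things now and then, are a little off and sometimes report something else, mostly with a low value. They report only what shows in the picture. A call takes as long as a camera call. They do not tell look-alikes from the thing itself.
- cams.spot_in(name, camera): "rect" ([left, top, right, bottom] in pixels, round what is visible of it).
The state is a dict: "time": time; "q": joint angles; "qd": joint speeds; "joint_efforts": joint torques, N m; "ee_pos": TCP position; "tcp_rot": TCP orientation; "wrist_force": force on the tool from outside, world axes, zero at the start; "torque": the same for the moment, N m; "opening": finger opening in m.
Only numpy, scipy, OpenCV 4.12 (cv2) and the standard library are available. Lean on these libraries where they do the work, as an engineer would, in place of code of your own. Each camera call takes 0.05 s, during which the arm holds its last target. There are 200 camera calls.

## Task

Pull the chip drawer of the wax trimming station all the way out, take the scraper block from its dock, and with it wipe all six loose wax chips off the plate, over its open front edge, into the drawer; keep the gripper's fingers off the chips. Then park the scraper in its dock again, blade between the rails, and push the drawer fully shut with all the chips in it. Leave the two trimmed specimen blocks and the carton where they are.

Things in the scene. Friction and masses are not known exactly. Their poses are not given: they have to be found in the camera images.
- trimmer: Wax trimming station, white housing 150 (x) x 206 (y) mm. Origin: centre of its underside; x points from the drawer to the back. Flat dark plate, top at z = 66, with steel rims: sides 10 mm high, inner faces at y = -92 and +92; back 14 mm high, inner face at x = +65. The front edge (x = -75) has no rim: chips pushed over it fall into the drawer if that is out
- drawer (a joint): Chip drawer under the plate, slides out along the station's -x (towards the robot): 0 = shut, 0.07 m = fully out; stays where it is left, about 2 N to move. May start a little ajar
- drawer_floor (a point): Centre of the chip drawer's inner floor, moves with the drawer, axes as the station's. Inside: 133 (x) x 183 (y) mm, walls 42 mm high, open above. Shut, the plate covers all of it, floor 14 mm above the station's underside; fully out, the front 70 mm stand uncovered
- drawer_handle (a point): Middle of the drawer's bow handle, moves with the drawer: a level dark round bar 9 mm thick, 106 mm long along the station's y, 50 mm above the bench (the drawer front's top is at 71). 27 mm free between the bar and the front (bar axis 32 mm before the front's outer face), open from above: it can be hooked or pinched
- plate_edge (a point): Middle of the plate's open front edge, at plate top height
- scraper: Scraper block: black grip block 28 (x) x 112 (y) x 36 high over a straight white blade 6 thick and 112 long that stands 20 mm below it. Origin: middle of the blade's lower edge; z up, block from 20 to 56 mm above the origin. Starts upright in its dock; either side of it may lead
- dock: Scraper dock fixed on the bench, left or right of the station: aluminium base 56 (x) x 122 (y) x 6 mm, two rails along y, tops 28 mm above the bench, 14 mm apart, open at the ends. Origin: centre of its underside. Parked, the blade hangs between the rails and the block rests on them: scraper origin 8 mm above the dock's, its y along the dock's y
- chip_1: Loose off-white wax chip lying on the plate, irregular, about 20 to 25 mm across and 9 mm high, 11 g; origin in its middle
- chip_2: Loose off-white wax chip lying on the plate, irregular, about 20 to 25 mm across and 12 mm high, 11 g; origin in its middle
- chip_3: Loose off-white wax chip lying on the plate, irregular, about 20 to 25 mm across and 10 mm high, 11 g; origin in its middle
- chip_4: Loose off-white wax chip lying on the plate, irregular, about 20 to 25 mm across and 11 mm high, 11 g; origin in its middle
- chip_5: Loose off-white wax chip lying on the plate, irregular, about 20 to 25 mm across and 9 mm high, 11 g; origin in its middle
- chip_6: Loose off-white wax chip lying on the plate, irregular, about 20 to 25 mm across and 13 mm high, 11 g; origin in its middle
- block_a: Trimmed specimen block: white cassette 40 x 28 x 6 mm with a wax block on it, 16 mm high over all, on the bench right of the station; origin at the centre of its underside. Bystander
- block_b: The other trimmed specimen block, the same, on the bench left of the station. Bystander
- film_box: Carton 115 (x) x 52 (y) x 52 mm on the bench, on the side of the station where the dock is not; origin at the centre of its underside. Bystander
Mind the look-alikes: they are no part of the job. Of the things that look like the dock, the smallest one is meant.

How it is judged:
By the outcome, as a careful person would: the job done as asked, in the order asked, and still so for the second after the job is handed in, with the robot touching nothing.
It also fails if it takes over 72 s, if anything falls off the work surface, if the arm or the gripper's body presses on something with over 40 N, if the wrist force passes 120 N, or if a joint passes its speed limit or range.

## Working session

There is one attempt and no reset: what is moved stays moved. The work goes in short steps, Python scripts to look and compute and a tool call to move; the robot and the scene stay as the last step left them, time stands still between calls to the robot, and variables do not carry over. Pictures are saved under pics/ and viewed, about 8 in all and at most 12, crops included, and the job is handed in when it is done.

Besides the shell and the picture viewer there is one more tool, called after ">>>" by a JSON object that holds its "op" and its "data". apply_moves: Moves the arm, as the interface text tells. Its arguments: {"type":"object","properties":{"commands":{"type":"array"},"newtons":{"type":"number"}},"required":["commands"]}

```bash
mkdir -p pics; ls; cat > h.py <<'E'
import numpy as np, cv2
from workcell import bot, cams
from scipy.spatial.transform import Rotation as Ro
def snap(n):
    o=bot.get_obs(); c=cams.camera(n)
    if n=='wrist':
        T=np.eye(4); T[:3,:3]=Ro.from_euler('xyz',o['tcp_rot'],degrees=True).as_matrix(); T[:3,3]=o['ee_pos']
        M=T@np.array(c['mount']); c['cw']=M
    else:
        M=np.eye(4); R=np.array(c['R']); M[:3,:3]=R.T; M[:3,3]=-R.T@np.array(c['t']).ravel(); c['cw']=M
    return c
def cloud(c):
    "world xyz per pixel (400x640x3), nan if none"
    h,w=c['depth'].shape; u,v=np.meshgrid(np.arange(w),np.arange(h))
    p=cv2.undistortPoints(np.stack([u,v],-1).reshape(-1,1,2).astype(np.float64),np.array(c['camera_matrix']),np.array(c['D'])).reshape(h,w,2)
    d=c['depth'].astype(float); d[d==0]=np.nan
    X=np.dstack([p[...,0]*d,p[...,1]*d,d])
    return X@c['cw'][:3,:3].T+c['cw'][:3,3]
def topdown(X,img,x0,x1,y0,y1,zlo,zhi,s=1000):
    "orthographic: row down = -x, col right = -y"
    H=int((x1-x0)*s);W=int((y1-y0)*s);o=np.zeros((H,W,3),np.uint8)
    m=(X[...,2]>zlo)&(X[...,2]<zhi)&(X[...,0]>x0)&(X[...,0]<x1)&(X[...,1]>y0)&(X[...,1]<y1)
    o[((x1-X[m][:,0])*s).astype(int).clip(0,H-1),((y1-X[m][:,1])*s).astype(int).clip(0,W-1)]=img[m]
    return o
E
python3 - <<'E'
from h import *
o=bot.get_obs(); print({k:np.round(v,3) for k,v in o.items()})
ims=[]
for n in('scene','side'):
    c=snap(n); X=cloud(c); np.savez(f'{n}.npz',X=X,f=c['frame']); print(n,np.round(c['cw'],3).tolist())
    for t in('trimmer','drawer_handle','scraper','dock','chip_1','block_a','film_box'):
        for r in cams.spot_in(t,n)[:7]:
            l,tp,rr,b=[int(v) for v in r['rect']]; print(t,(l,tp,rr,b),round(r['confidence'],2),np.round(np.nanmedian(X[tp:b+1,l:rr+1].reshape(-1,3),0),3))
    cv2.imwrite(f'pics/{n}0.png',c['frame'])
E
```

```text
pics
{'time': np.float64(0.0), 'q': array([-7.1964e+01,  5.0100e+00,  1.0033e+01,  9.5100e+01,  1.0000e-03,
        9.0000e+01]), 'qd': array([-0.006, -0.056, -0.06 ,  0.012, -0.001, -0.04 ]), 'joint_efforts': array([-1.0000e-03, -5.2038e+01,  4.6481e+01,  1.6000e-02, -0.0000e+00,
       -0.0000e+00]), 'ee_pos': array([ 0.17 , -0.523,  0.231]), 'tcp_rot': array([-90.532,  89.923, 107.504]), 'wrist_force': array([-1.171,  0.203, -0.235]), 'torque': array([ 0.011, -0.007,  0.004]), 'opening': np.float64(0.085)}
scene [[-0.851, -0.408, 0.331, 0.17], [-0.525, 0.646, -0.554, 0.66], [0.012, -0.645, -0.764, 0.898], [0.0, 0.0, 0.0, 1.0]]
trimmer (267, 134, 362, 216) 0.76 [ 0.603 -0.021  0.045]
drawer_handle (320, 153, 363, 213) 0.86 [ 0.526 -0.04   0.043]
drawer_handle (362, 126, 405, 159) 0.5 [ 0.508 -0.247  0.02 ]
dock (349, 231, 399, 296) 0.93 [0.337 0.128 0.003]
dock (281, 264, 326, 309) 0.9 [0.442 0.276 0.008]
dock (202, 293, 265, 370) 0.72 [0.518 0.446 0.002]
chip_1 (309, 175, 318, 182) 0.36 [0.585 0.013 0.068]
block_a (332, 126, 347, 138) 0.67 [ 0.656 -0.249  0.002]
block_a (361, 125, 403, 159) 0.45 [ 0.513 -0.246  0.02 ]
block_a (234, 234, 248, 252) 0.42 [0.652 0.251 0.003]
film_box (360, 125, 403, 160) 0.94 [ 0.514 -0.245  0.017]
side [[-0.832, -0.452, 0.321, 0.115], [-0.555, 0.668, -0.496, 0.678], [0.01, -0.591, -0.807, 1.116], [0.0, 0.0, 0.0, 1.0]]
trimmer (285, 138, 359, 205) 0.87 [ 0.613 -0.043  0.056]
drawer_handle (324, 158, 361, 208) 0.65 [ 0.527 -0.044  0.05 ]
scraper (294, 246, 322, 277) 0.58 [0.45  0.256 0.028]
scraper (362, 134, 393, 165) 0.44 [ 0.514 -0.242  0.022]
dock (287, 253, 327, 289) 0.89 [0.441 0.28  0.004]
dock (342, 221, 387, 275) 0.89 [0.349 0.115 0.002]
dock (231, 273, 279, 330) 0.84 [0.517 0.439 0.004]
block_a (254, 227, 264, 239) 0.6 [0.653 0.256 0.007]
block_a (341, 132, 351, 143) 0.47 [ 0.649 -0.253  0.004]
film_box (361, 134, 395, 167) 0.68 [ 0.511 -0.242  0.01 ]
```

```bash
python3 - <<'E'
from h import *
a=cv2.imread('pics/scene0.png'); cv2.imwrite('pics/scene0c.png',cv2.resize(a[110:380,190:450],None,fx=2.2,fy=2.2,interpolation=cv2.INTER_CUBIC))
E
```

```text
(no output)
```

View pics/scene0c.png

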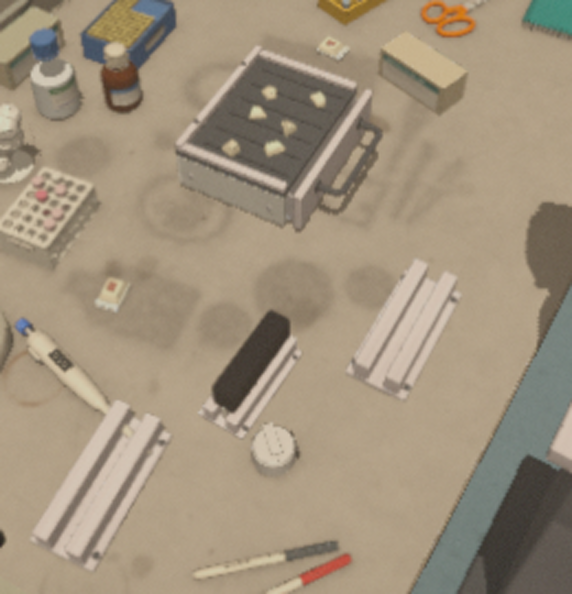

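The scene shows three dock-like things at full-frame pixels (375,263), (234,330) and (304,286). The smallest one, at (304,286), holds the black scraper, so that is the dock. The station is at about (315,175), with six chips on its plate and the handle at (345,180). Next I fit the poses.

```bash
python3 - <<'E'
from h import *
d=[np.load(n+'.npz') for n in('scene','side')]
def rect(P): 
    (c,s,a)=cv2.minAreaRect((P[:,:2]*1000).astype(np.float32)); return np.round(c,1),np.round(s,1),round(a,1)
for q in d:
    X=q['X']; x,y,z=X[...,0],X[...,1],X[...,2]
    m=(x>.48)&(x<.75)&(abs(y)<.2)&(z>.058)&(z<.09); P=X[m]; print('station top',rect(P),m.sum(), np.histogram(P[:,2],bins=16,range=(.058,.09))[0])
    mb=(x>.37)&(x<.53)&(y>.18)&(y<.36)&(z>.045)&(z<.08); print('scraper top',rect(X[mb]),mb.sum(),np.median(X[mb][:,2]))
    mb=(x>.35)&(x<.53)&(y>.18)&(y<.38)&(z>.005)&(z<.08); print('dock all',rect(X[mb]),mb.sum())
    mb=(x>.42)&(x<.56)&(abs(y)<.16)&(z>.04)&(z<.056); print('handle band',rect(X[mb]),mb.sum())
X=np.concatenate([q['X'].reshape(-1,3) for q in d])
img=np.concatenate([q['f'].reshape(-1,3) for q in d])
t=topdown(X,img,.28,.75,-.3,.4,.0,.2); t=cv2.dilate(t,np.ones((3,3))); cv2.imwrite('pics/top.png',t)
E
```

```text
station top (array([610.2, -36. ]), array([175.6, 212. ]), 4.3) 3534 [  47  116  537 1114  573  256  207  191  203  140  109   37    4    0
    0    0]
scraper top (array([454.9, 258.8]), array([111.2,  29.1]), 89.7) 637 0.06247894191282766
dock all (array([439.6, 279.6]), array([220.8, 154.3]), 82.4) 1897
handle band (array([521.2, -38.3]), array([205.6,  75.8]), 89.8) 358
station top (array([608.6, -35.7]), array([177.3, 210.6]), 4.7) 2511 [ 36 108 321 552 542 273 148 128 139 126  84  35  16   3   0   0]
scraper top (array([454. , 258.4]), array([ 29.3, 113.7]), 1.1) 399 0.06282870577522326
dock all (array([440. , 280.1]), array([203.1, 175.5]), 88.7) 1143
handle band (array([520.9, -39.3]), array([ 74.1, 210.5]), 0.2) 223
```

View pics/top.png

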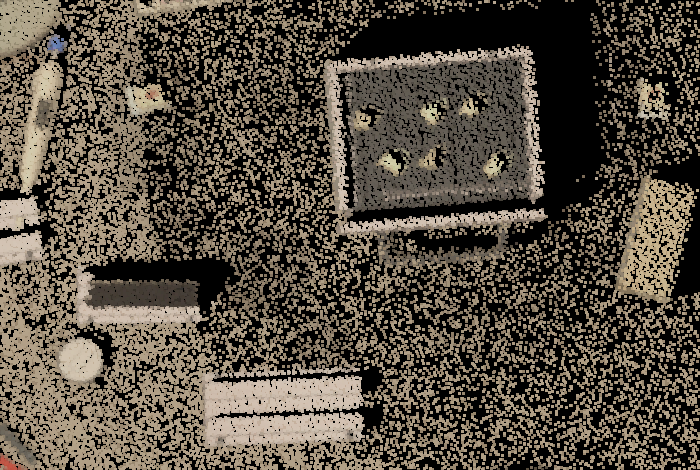

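```bash
cat >> h.py <<'E'
def plan(p,yaw):
    "shift & roll for TCP world p, tool y (jaw axis) at world angle yaw (mod 180)"
    o=bot.get_obs(); R=Ro.from_euler('xyz',o['tcp_rot'],degrees=True).as_matrix()
    s=R.T@(np.array(p)-o['ee_pos']); cur=np.degrees(np.arctan2(R[1,1],R[0,1]))
    d=-( (yaw-cur+90)%180-90 )   # tool x down: world +yaw = -roll
    print('t',round(float(o['time']),2),'pos',np.round(o['ee_pos'],4),'jaw',round(cur,1),'q6',np.round(o['q'][5],0),'open',round(float(o['opening']),4),'F',np.round(o['wrist_force'],1),'| shift',np.round(s,4),'roll',round(np.radians(d),4),'(alt',round(np.radians(d-180*np.sign(d)),3),')')
E
python3 - <<'E'
from h import *
o=bot.get_obs();print(np.round(Ro.from_euler('xyz',o['tcp_rot'],degrees=True).as_matrix(),3)); c=snap('wrist'); print(np.round(c['mount'],3).tolist(),np.round(c['camera_matrix'],0).tolist())
plan([.53,-.04,.28],4.3)
E
```

```text
[[-0.     0.31  -0.951]
 [ 0.    -0.951 -0.31 ]
 [-1.    -0.    -0.   ]]
[[0.0, -0.325, 0.946, -0.143], [1.0, -0.001, -0.001, -0.001], [0.001, 0.946, 0.325, -0.084], [0.0, 0.0, 0.0, 1.0]] [[309.0, 0.0, 320.0], [0.0, 309.0, 199.0], [0.0, 0.0, 1.0]]
t 0.85 pos [ 0.1703 -0.523   0.2313] jaw -72.0 q6 90.0 open 0.0852 F [ 0.  -0.3 -0.6] | shift [-0.0487 -0.3479 -0.4916] roll -1.3311 (alt 1.81 )
```

>>> {"op": "apply_moves", "data": {"commands": [[-0.049,-0.348,-0.492,-1.331,-0.4],[-0.049,-0.348,-0.492,-1.331,-0.4],[-0.049,-0.348,-0.492,-1.331,-0.4],[-0.049,-0.348,-0.492,-1.331,-0.4],[-0.049,-0.348,-0.492,-1.331,-0.4],[-0.049,-0.348,-0.492,-1.331,-0.4],[-0.049,-0.348,-0.492,-1.331,-0.4],[-0.049,-0.348,-0.492,-1.331,-0.4],[-0.049,-0.348,-0.492,-1.331,-0.4],[-0.049,-0.348,-0.492,-1.331,-0.4],[-0.049,-0.348,-0.492,-1.331,-0.4],[-0.049,-0.348,-0.492,-1.331,-0.4]], "newtons": 40}}

```text
time: 2.05
ee_pos: [0.5285, -0.0414, 0.2803]
tcp_rot: [72.2, 90.0, -13.5]
wrist_force: [0.7, 0.5, 0.2]
opening: 0.0257
```

>>> {"op": "apply_moves", "data": {"commands": [[0,-0.001,-0.01,0,-0.4]]}}

```text
time: 2.15
ee_pos: [0.5291, -0.028, 0.2792]
tcp_rot: [-175.2, 90.0, 99.3]
wrist_force: [0.3, -1.2, -0.0]
opening: 0.0253
```

```bash
python3 - <<'E'
from h import *
plan([.53,-.04,.28],4.3)
c=snap('wrist'); X=cloud(c); np.savez('w1.npz',X=X,f=c['frame'])
cv2.imwrite('pics/w1.png',c['frame'])
x,y,z=X[...,0],X[...,1],X[...,2]
def rect(P): 
    (c,s,a)=cv2.minAreaRect((P[:,:2]*1000).astype(np.float32)); return np.round(c,1),np.round(s,1),round(a,1)
m=(x>.48)&(x<.72)&(abs(y+.036)<.13)&(z>.056)&(z<.09); print(rect(X[m]),m.sum())
t=topdown(X,c['frame'],.46,.73,-.17,.1,.0,.2,2000); t=cv2.dilate(t,np.ones((3,3))); cv2.imwrite('pics/w1t.png',t)
for r in cams.spot_in('chip_1','wrist')+cams.spot_in('drawer_handle','wrist'):
    l,tp,rr,b=[int(v) for v in r['rect']]; print((l,tp,rr,b),round(r['confidence'],2),np.round(np.nanmedian(X[tp:b+1,l:rr+1].reshape(-1,3),0),3))
E
```

```text
t 2.15 pos [ 0.5291 -0.028   0.2792] jaw 4.5 q6 82.0 open 0.0253 F [ 0.3 -1.2 -0. ] | shift [-0.0008 -0.0001  0.012 ] roll 0.0037 (alt -3.138 )
(array([593.6, -36.9]), array([205.7, 205.7]), 4.3) 23940
(365, 162, 383, 178) 0.72 [ 0.591 -0.024  0.067]
(405, 204, 420, 215) 0.7 [ 0.643 -0.068  0.074]
(408, 108, 423, 128) 0.7 [0.628 0.038 0.074]
(365, 128, 380, 149) 0.69 [0.585 0.012 0.072]
(352, 217, 370, 233) 0.59 [ 0.584 -0.093  0.071]
(400, 171, 419, 186) 0.53 [ 0.634 -0.031  0.071]
(287, 87, 482, 260) 0.53 [ 0.605 -0.029  0.066]
(281, 87, 338, 254) 0.64 [ 0.515 -0.039  0.002]
```

View pics/w1t.png

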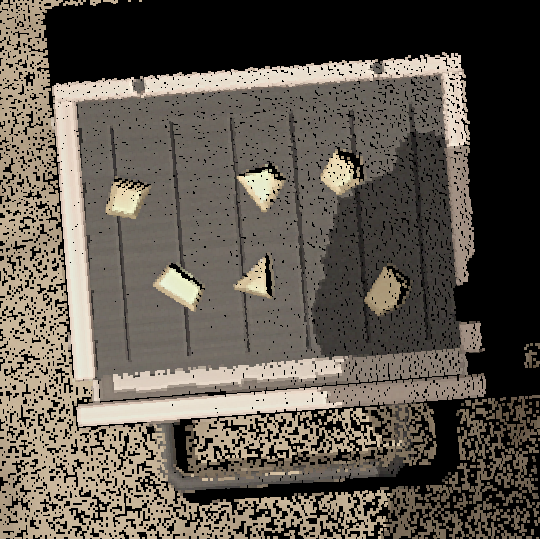

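Wrist view (top-down, 2 px/mm): the station centre is at about (0.6195, -0.035), yaw 4.3°. The six chips lie at px (128,197), (262,187), (342,172), (178,287), (258,278) and (388,290). The handle bar runs along row ~478, so its middle is near (0.492, -0.045), and the drawer is slightly ajar.

>>> {"op": "apply_moves", "data": {"commands": [[0.04,-0.038,0.0137,0.004,-0.4],[0.08,-0.038,0.0137,0.004,-0.4],[0.13,-0.038,0.0137,0.004,-0.4],[0.18,-0.038,0.0137,0.004,-0.4],[0.22,-0.038,0.0137,0.004,-0.4],[0.248,-0.038,0.0137,0.004,-0.4],[0.248,-0.038,0.0137,0.004,-0.4],[0.248,-0.038,0.0137,0.004,-1],[0.248,-0.038,0.0137,0.004,-1],[0.248,-0.038,0.0137,0.004,-1],[0.248,-0.038,0.0137,0.004,-1]], "newtons": 40}}

```text
time: 3.4
ee_pos: [0.4899, -0.0488, 0.033]
tcp_rot: [18.0, 89.9, -67.8]
wrist_force: [-1.0, -6.3, -1.3]
opening: 0.0074
```

>>> {"op": "apply_moves", "data": {"commands": [[0,-0.015,0,0,-1],[0,-0.03,0,0,-1],[0,-0.045,0,0,-1],[0,-0.052,0,0,-1],[0,-0.057,0,0,-1],[0,-0.061,0,0,-1]]}}

```text
time: 4.0
ee_pos: [0.4334, -0.0531, 0.0333]
tcp_rot: [77.1, 89.4, -8.7]
wrist_force: [39.7, 2.0, -32.7]
opening: 0.0073
```

```bash
python3 - <<'E'
from h import *
plan([.42,-.0486,.033],4.3)
E
```

```text
t 4.0 pos [ 0.4334 -0.0531  0.0333] jaw 4.2 q6 79.0 open 0.0073 F [ 39.7   2.  -32.7] | shift [ 0.0002 -0.0131 -0.0055] roll -0.0026 (alt 3.139 )
```

>>> {"op": "apply_moves", "data": {"commands": [[0,0.003,0,0,-0.5],[0,0.003,0,0,-0.4],[0,0.003,0,0,-0.4],[-0.05,0.003,0,0,-0.4],[-0.1,0.003,0,0,-0.2],[-0.15,0.01,-0.04,0.0,0.4],[-0.17,0.02,-0.09,0.03,0.4],[-0.17,0.03,-0.14,0.065,0.4],[-0.17,0.04,-0.19,0.065,0.4],[-0.17,0.044,-0.24,0.065,0.4],[-0.17,0.044,-0.29,0.065,0.4],[-0.17,0.044,-0.309,0.065,0.4]]}}

```text
time: 5.2
ee_pos: [0.4525, 0.2613, 0.2031]
tcp_rot: [81.6, 89.4, -7.9]
wrist_force: [1.3, -0.7, 1.1]
opening: 0.0594
```

```bash
python3 - <<'E'
from h import *
plan([.4545,.2586,.034],.5)
c=snap('wrist'); X=cloud(c); x,y,z=X[...,0],X[...,1],X[...,2]
def rect(m): 
    (c,s,a)=cv2.minAreaRect((X[m][:,:2]*1000).astype(np.float32)); return np.round(c,1),np.round(s,1),round(a,1)
near=(x>.38)&(x<.53)&(y>.17)&(y<.35)
print(rect(near&(z>.058)&(z<.07)),np.median(z[near&(z>.058)&(z<.07)]))
a=cv2.dilate(topdown(X,c['frame'],.38,.53,.17,.35,-.01,.2,2000),np.ones((3,3)))
s=snap('scene'); Y=cloud(s); b=cv2.dilate(topdown(Y,s['frame'],.40,.72,-.17,.1,-.01,.12,1200),np.ones((3,3)))
H=max(a.shape[0],b.shape[0]); p=lambda i:cv2.copyMakeBorder(i,0,H-i.shape[0],0,5,cv2.BORDER_CONSTANT)
cv2.imwrite('pics/w2.png',np.hstack([p(a),p(b)]))
E
```

```text
t 5.2 pos [0.4525 0.2613 0.2031] jaw 0.5 q6 120.0 open 0.0594 F [ 1.3 -0.7  1.1] | shift [0.1691 0.0003 0.0024] roll 0.0001 (alt -3.142 )
(array([455.3, 259.7]), array([ 29.2, 110.8]), 0.2) 0.0640585487663175
```

View pics/w2.png

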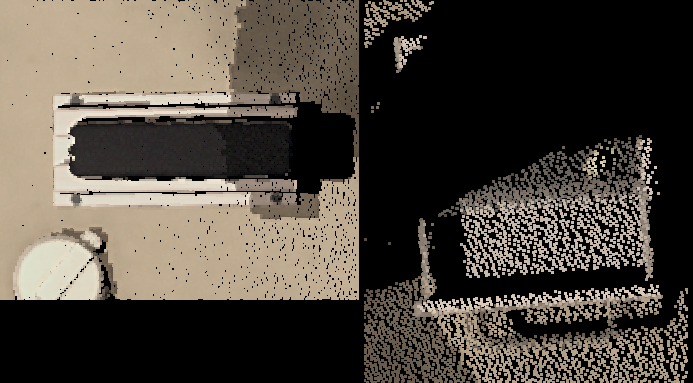

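The crop shows the scraper at about (0.455, 0.260), yaw 0°, in the small dock; the dock base spans cols 53–298 and rows 93–206. The scene view shows the drawer fully out. I'm grasping the scraper.

>>> {"op": "apply_moves", "data": {"commands": [[0.05,0.001,0.0013,0,0.4],[0.1,0.001,0.0013,0,0.4],[0.14,0.001,0.0013,0,0.4],[0.165,0.001,0.0013,0,0.4],[0.173,0.001,0.0013,0,0.4],[0.173,0.001,0.0013,0,0.4],[0.173,0.001,0.0013,0,-1],[0.173,0.001,0.0013,0,-1],[0.173,0.001,0.0013,0,-1],[0.173,0.001,0.0013,0,-1],[0.173,0.001,0.0013,0,-1]], "newtons": 70}}

```text
time: 6.4
ee_pos: [0.4559, 0.2612, 0.0316]
tcp_rot: [90.1, 89.3, 0.8]
wrist_force: [-0.5, -0.2, 7.1]
opening: 0.0273
```

```bash
python3 - <<'E'
from h import *
o=bot.get_obs();print(np.round(Ro.from_euler('xyz',o['tcp_rot'],degrees=True).as_matrix(),4))
plan([.4545,.2586,.13],.5)
def st(x,y,a=np.radians(4.3)): return [.6195+x*np.cos(a)-y*np.sin(a),-.035+x*np.sin(a)+y*np.cos(a)]
for p in[(.591,-.024),(.643,-.068),(.628,.038),(.585,.012),(.584,-.093),(.634,-.031)]:
    a=np.radians(4.3);d=np.array(p)-[.6195,-.035];print(np.round([d[0]*np.cos(a)+d[1]*np.sin(a),-d[0]*np.sin(a)+d[1]*np.cos(a)],3))
for q in[(.05,.033),(-.085,.033),(.05,-.033),(-.085,-.033)]: print(q,np.round(st(*q),4))
E
```

```text
[[ 1.200e-02  9.999e-01  1.180e-02]
 [ 2.000e-04  1.180e-02 -9.999e-01]
 [-9.999e-01  1.200e-02 -0.000e+00]]
t 6.4 pos [0.4559 0.2612 0.0316] jaw 0.7 q6 119.0 open 0.0273 F [-0.5 -0.2  7.1] | shift [-0.0984 -0.0003  0.0026] roll 0.0031 (alt -3.139 )
[-0.028  0.013]
[ 0.021 -0.035]
[0.014 0.072]
[-0.031  0.049]
[-0.04  -0.055]
[0.015 0.003]
(0.05, 0.033) [0.6669 0.0017]
(-0.085, 0.033) [ 0.5323 -0.0085]
(0.05, -0.033) [ 0.6718 -0.0642]
(-0.085, -0.033) [ 0.5372 -0.0743]
```

>>> {"op": "apply_moves", "data": {"commands": [[-0.03,0,0,0,-1],[-0.07,0,0,0,-1],[-0.105,0.0,0.0,0,-1],[-0.1075,0.03,0.038,-0.063,-1],[-0.1075,0.06,0.075,-0.063,-1],[-0.1075,0.09,0.113,-0.063,-1],[-0.1075,0.12,0.15,-0.063,-1],[-0.1075,0.15,0.188,-0.063,-1],[-0.1075,0.18,0.225,-0.063,-1],[-0.1075,0.209,0.262,-0.063,-1],[-0.1075,0.209,0.262,-0.063,-1]]}}

```text
time: 7.5
ee_pos: [0.6691, -0.0029, 0.1405]
tcp_rot: [81.2, 89.3, -4.8]
wrist_force: [-0.6, 0.1, -3.0]
opening: 0.027
```

```bash
python3 - <<'E'
from h import *
o=bot.get_obs();print(np.round(Ro.from_euler('xyz',o['tcp_rot'],degrees=True).as_matrix(),4))
plan([.6669,.0017,.091],4.3); plan([.5313,-.0085,.091],4.3); plan([.6718,-.0642,.091],4.3)
c=snap('wrist');X=cloud(c);x,y,z=X[...,0],X[...,1],X[...,2]
f=c['frame'].copy();cv2.imwrite('pics/w3.png',f)
for r in cams.spot_in('chip_1','wrist'): print(np.round(r['rect'],0),round(r['confidence'],2))
E
```

```text
[[ 0.0119  0.9975  0.0703]
 [-0.001   0.0703 -0.9975]
 [-0.9999  0.0118  0.0018]]
t 7.5 pos [ 0.6691 -0.0029  0.1405] jaw 4.0 q6 86.0 open 0.027 F [-0.6  0.1 -3. ] | shift [ 0.0495 -0.0024 -0.0049] roll -0.0047 (alt 3.137 )
t 7.5 pos [ 0.6691 -0.0029  0.1405] jaw 4.0 q6 86.0 open 0.027 F [-0.6  0.1 -3. ] | shift [ 0.0479 -0.1384 -0.0042] roll -0.0047 (alt 3.137 )
t 7.5 pos [ 0.6691 -0.0029  0.1405] jaw 4.0 q6 86.0 open 0.027 F [-0.6  0.1 -3. ] | shift [ 0.0496 -0.0022  0.0612] roll -0.0047 (alt 3.137 )
[189. 171. 222. 201.] 0.69
[205. 222. 233. 244.] 0.68
[261. 232. 289. 255.] 0.59
[252. 140. 283. 172.] 0.56
```

View pics/w3.png

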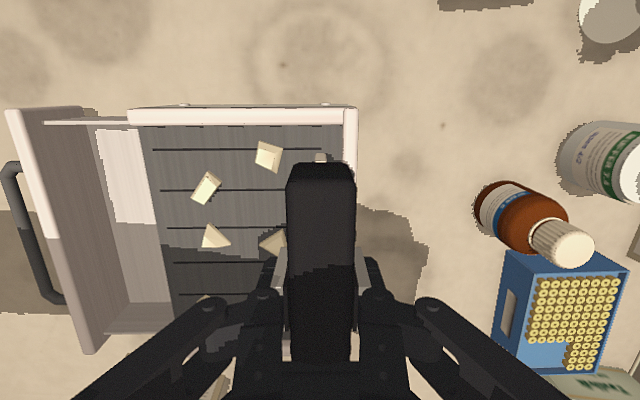

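The view shows the blade behind the chips and the open drawer to the left, with chips at (205,187), (268,157), (215,237) and (268,242). I'm lowering the scraper and wiping the left half.

>>> {"op": "apply_moves", "data": {"commands": [[0.03,-0.0024,-0.0049,-0.0047,-1],[0.0495,-0.0024,-0.0049,-0.0047,-1],[0.0495,-0.0024,-0.0049,-0.0047,-1],[0.0493,-0.019,-0.0049,-0.0047,-1],[0.0491,-0.034,-0.0048,-0.0047,-1],[0.0489,-0.049,-0.0047,-0.0047,-1],[0.0487,-0.064,-0.0046,-0.0047,-1],[0.0486,-0.079,-0.0045,-0.0047,-1],[0.0484,-0.094,-0.0044,-0.0047,-1],[0.0482,-0.109,-0.0043,-0.0047,-1],[0.0481,-0.124,-0.0042,-0.0047,-1],[0.0479,-0.138,-0.0042,-0.0047,-1]]}}

```text
time: 8.8
ee_pos: [0.5287, -0.0043, 0.0931]
tcp_rot: [87.8, 89.3, 2.3]
wrist_force: [-1.1, -0.7, -1.5]
opening: 0.0274
```

>>> {"op": "apply_moves", "data": {"commands": [[0,-0.004,0,0,-1],[0,-0.004,0,0,-1]]}}

```text
time: 9.0
ee_pos: [0.5246, -0.0039, 0.0943]
tcp_rot: [87.8, 89.2, 2.4]
wrist_force: [-0.2, -0.0, -1.6]
opening: 0.027
```

```bash
python3 - <<'E'
from h import *
plan([.6718,-.0642,.14],4.3); plan([.6718,-.0642,.091],4.3)
c=snap('wrist');f=c['frame'].copy();cv2.imwrite('pics/w4.png',f)
for r in cams.spot_in('chip_1','wrist'): print(np.round(r['rect'],0),round(r['confidence'],2))
E
```

```text
t 9.0 pos [ 0.5246 -0.0039  0.0943] jaw 4.6 q6 85.0 open 0.027 F [-0.2 -0.  -1.6] | shift [-0.0436  0.1425  0.0719] roll 0.005 (alt -3.137 )
t 9.0 pos [ 0.5246 -0.0039  0.0943] jaw 4.6 q6 85.0 open 0.027 F [-0.2 -0.  -1.6] | shift [0.0054 0.1418 0.0718] roll 0.005 (alt -3.137 )
[481. 329. 499. 344.] 0.57
```

View pics/w4.png

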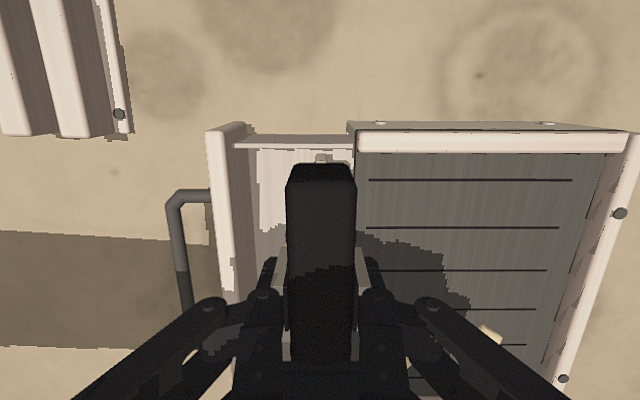

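The left half of the plate is clear; one remaining chip shows at (490,335). Now I go behind it for the right-hand pass.

>>> {"op": "apply_moves", "data": {"commands": [[-0.044,0,0,0.005,-1],[-0.044,0.035,0.018,0.005,-1],[-0.044,0.07,0.036,0.005,-1],[-0.044,0.105,0.054,0.005,-1],[-0.044,0.142,0.072,0.005,-1],[-0.044,0.142,0.072,0.005,-1],[-0.044,0.142,0.072,0.005,-1]]}}

```text
time: 9.8
ee_pos: [0.6724, -0.0648, 0.1378]
tcp_rot: [90.2, 89.3, 4.4]
wrist_force: [-0.2, 0.4, -1.2]
opening: 0.0268
```

```bash
python3 - <<'E'
from h import *
plan([.6718,-.0642,.0905],4.3); plan([.5352,-.0753,.0905],4.3)
E
```

```text
t 9.8 pos [ 0.6724 -0.0648  0.1378] jaw 4.3 q6 80.0 open 0.0268 F [-0.2  0.4 -1.2] | shift [ 0.0473 -0.0011 -0.0007] roll -0.0008 (alt 3.141 )
t 9.8 pos [ 0.6724 -0.0648  0.1378] jaw 4.3 q6 80.0 open 0.0268 F [-0.2  0.4 -1.2] | shift [ 0.0458 -0.1381  0.0003] roll -0.0008 (alt 3.141 )
```

>>> {"op": "apply_moves", "data": {"commands": [[0.03,-0.001,0,0,-1],[0.047,-0.001,0,0,-1],[0.0475,-0.001,0,0,-1],[0.0472,-0.018,0,0,-1],[0.047,-0.033,0,0,-1],[0.0468,-0.048,0,0,-1],[0.0466,-0.063,0,0,-1],[0.0464,-0.078,0,0,-1],[0.0462,-0.093,0,0,-1],[0.046,-0.108,0,0,-1],[0.0459,-0.123,0,0,-1],[0.0458,-0.139,0,0,-1]]}}

```text
time: 11.0
ee_pos: [0.5334, -0.0747, 0.0918]
tcp_rot: [89.1, 89.3, 3.4]
wrist_force: [-0.6, -0.4, -1.6]
opening: 0.0271
```

>>> {"op": "apply_moves", "data": {"commands": [[0,-0.005,0,0,-1],[0,-0.005,0,0,-1],[-0.05,-0.005,0,0,-1],[-0.1,-0.005,0,0,-1],[-0.1,-0.005,0,0,-1]]}}

```text
time: 11.5
ee_pos: [0.5299, -0.0752, 0.1994]
tcp_rot: [83.8, 88.6, -1.8]
wrist_force: [0.7, 0.7, -2.1]
opening: 0.0274
```

```bash
python3 - <<'E'
from h import *
o=bot.get_obs();print(np.round(Ro.from_euler('xyz',o['tcp_rot'],degrees=True).as_matrix(),4))
plan([.4559,.2612,.19],.5)
c=snap('wrist');f=c['frame'].copy();s=snap('scene')['frame'][110:240,240:420]
for n in('wrist','scene'):
  for r in cams.spot_in('chip_1',n): print(n,np.round(r['rect'],0),round(r['confidence'],2))
s=cv2.resize(s,None,fx=3,fy=3); cv2.imwrite('pics/w5.png',cv2.resize(np.vstack([f,cv2.copyMakeBorder(s,0,0,0,640-s.shape[1],cv2.BORDER_CONSTANT)]),None,fx=.76,fy=.76,interpolation=cv2.INTER_AREA))
E
```

```text
[[ 2.390e-02  9.969e-01  7.500e-02]
 [-8.000e-04  7.500e-02 -9.972e-01]
 [-9.997e-01  2.380e-02  2.600e-03]]
t 11.5 pos [ 0.5299 -0.0752  0.1994] jaw 4.3 q6 78.0 open 0.0274 F [ 0.7  0.7 -2.1] | shift [ 0.0074 -0.0487 -0.3411] roll 0.0664 (alt -3.075 )
wrist [314.  87. 324. 110.] 0.86
wrist [294. 133. 317. 149.] 0.72
wrist [301. 110. 318. 128.] 0.68
wrist [308.  65. 322.  87.] 0.67
```

View pics/w5.png

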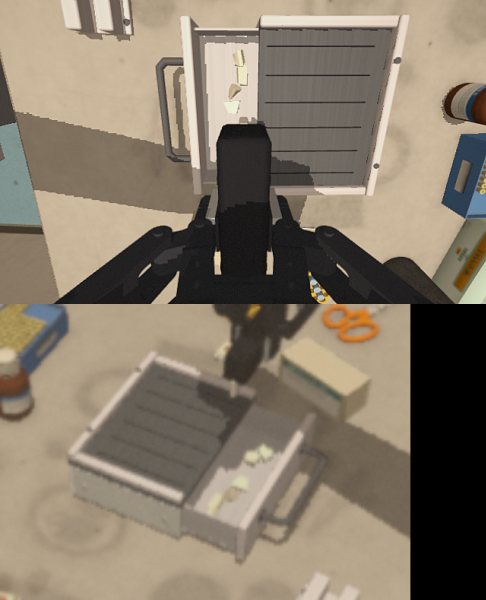

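Both views show the plate clear and six chips in the drawer: four on the left, with wrist detections at rows 65–149, and two on the right. Now I return the scraper to the dock.

>>> {"op": "apply_moves", "data": {"commands": [[0,-0.007,-0.045,0.02,-1],[0,-0.014,-0.09,0.04,-1],[0,-0.02,-0.135,0.066,-1],[0,-0.026,-0.18,0.066,-1],[0,-0.033,-0.225,0.066,-1],[0,-0.04,-0.27,0.066,-1],[0,-0.046,-0.315,0.066,-1],[0,-0.049,-0.341,0.066,-1],[0,-0.049,-0.341,0.066,-1],[0,-0.049,-0.341,0.066,-1]]}}

```text
time: 12.7
ee_pos: [0.452, 0.2616, 0.1886]
tcp_rot: [85.9, 89.4, -3.5]
wrist_force: [0.3, -0.7, -1.6]
opening: 0.0273
```

```bash
python3 - <<'E'
from h import *
o=bot.get_obs();print(np.round(Ro.from_euler('xyz',o['tcp_rot'],degrees=True).as_matrix(),4))
plan([.4559,.2612,.07],.7);plan([.4559,.2612,.033],.7)
c=snap('wrist');X=cloud(c);x,y,z=X[...,0],X[...,1],X[...,2]
m=(x>.38)&(x<.53)&(y>.17)&(y<.38)&(z>.1)&(z<.25)
P=X[m&(y>.28)];print('held block',m.sum(),np.round(np.percentile(P,[2,50,98],0),4).tolist())
m=(z>.018)&(z<.04)&(x>.41)&(x<.5)&(y>.19)&(y<.34); print('rails',np.round(np.percentile(X[m],[1,50,99],0),4).tolist())
a=cv2.dilate(topdown(X,c['frame'],.38,.53,.17,.38,-.01,.1,2500),np.ones((3,3)))
b=c['frame'][:,120:520]; cv2.imwrite('pics/w6.png',np.hstack([a,cv2.copyMakeBorder(b,0,0,0,0,cv2.BORDER_CONSTANT)[:a.shape[0]]] if a.shape[0]<=400 else [a]))
E
```

```text
[[ 9.800e-03  9.999e-01  1.060e-02]
 [-6.000e-04  1.060e-02 -9.999e-01]
 [-1.000e+00  9.700e-03  7.000e-04]]
t 12.7 pos [0.452  0.2616 0.1886] jaw 0.6 q6 120.0 open 0.0273 F [ 0.3 -0.7 -1.6] | shift [0.1186 0.0027 0.0003] roll -0.0016 (alt 3.14 )
t 12.7 pos [0.452  0.2616 0.1886] jaw 0.6 q6 120.0 open 0.0273 F [ 0.3 -0.7 -1.6] | shift [0.1556 0.0023 0.0003] roll -0.0016 (alt 3.14 )
held block 25363 [[0.438, 0.281, 0.1928], [0.4511, 0.3024, 0.2222], [0.4641, 0.3156, 0.2237]]
rails [[0.4106, 0.2803, 0.0187], [0.4468, 0.304, 0.0281], [0.4757, 0.3252, 0.0299]]
```

View pics/w6.png

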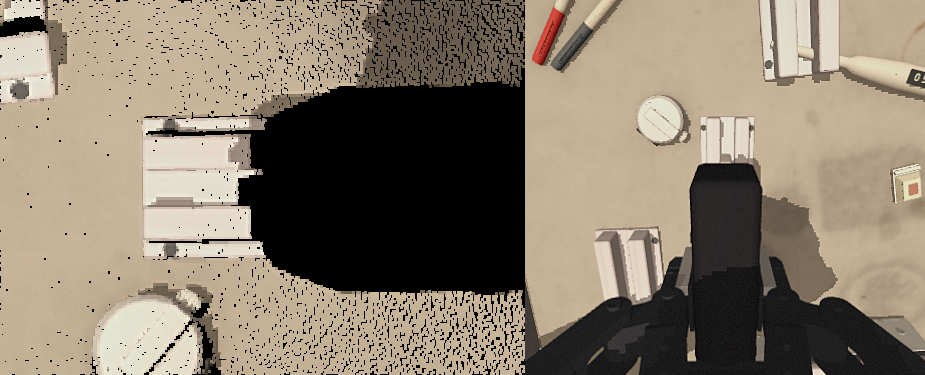

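The dock gap is centred at row 187, so x ≈ 0.455. The held block is centred about 4 mm short of it, so I shift +3.5 mm and lower.

>>> {"op": "apply_moves", "data": {"commands": [[0.03,0.0035,0.0003,-0.001,-1],[0.06,0.0032,0.0003,-0.001,-1],[0.09,0.003,0.0003,-0.001,-1],[0.115,0.0028,0.0003,-0.001,-1],[0.118,0.0028,0.0003,-0.001,-1],[0.118,0.0028,0.0003,-0.001,-1]]}}

```text
time: 13.35
ee_pos: [0.4563, 0.2596, 0.0709]
tcp_rot: [83.3, 89.5, -6.2]
wrist_force: [0.6, -0.8, -0.9]
opening: 0.0272
```

```bash
python3 - <<'E'
from h import *
plan([.4557,.2612,.0325],.7)
E
```

```text
t 13.35 pos [0.4563 0.2596 0.0709] jaw 0.5 q6 119.0 open 0.0272 F [ 0.6 -0.8 -0.9] | shift [ 0.0384 -0.001  -0.0016] roll -0.0032 (alt 3.138 )
```

>>> {"op": "apply_moves", "data": {"commands": [[0.012,-0.001,-0.0016,-0.003,-1],[0.022,-0.001,-0.0016,-0.003,-1],[0.03,-0.001,-0.0016,-0.003,-1],[0.036,-0.001,-0.0016,-0.003,-1],[0.0385,-0.001,-0.0016,-0.003,-1],[0.039,-0.001,-0.0016,-0.003,-1],[0.039,-0.001,-0.0016,-0.003,-1]]}}

```text
time: 14.05
ee_pos: [0.4558, 0.2613, 0.032]
tcp_rot: [84.1, 89.5, -5.2]
wrist_force: [0.3, -0.6, -1.6]
opening: 0.0273
```

>>> {"op": "apply_moves", "data": {"commands": [[0,0,0,0,0.2],[0,0,0,0,0.4],[0,0,0,0,0.4],[-0.05,0,0,0,0.4],[-0.1,0,0,0,0.4],[-0.15,0,0,0,0.4],[-0.17,0,0,0,0.0],[-0.17,0,0,0,-0.4]]}}

```text
time: 14.85
ee_pos: [0.4554, 0.2621, 0.2061]
tcp_rot: [98.0, 89.1, 8.7]
wrist_force: [0.6, -0.6, 0.3]
opening: 0.0314
```

```bash
python3 - <<'E'
from h import *
plan([.434,-.049,.20],4.3)
c=snap('wrist'); X=cloud(c); x,y,z=X[...,0],X[...,1],X[...,2]
def rect(m): 
    (c,s,a)=cv2.minAreaRect((X[m][:,:2]*1000).astype(np.float32)); return np.round(c,1),np.round(s,1),round(a,1)
near=(x>.38)&(x<.53)&(y>.17)&(y<.35); m=near&(z>.055)&(z<.075)
print(rect(m),np.percentile(z[m],[5,50,95])); P=X[m]; A=np.c_[P[:,:2]-P[:,:2].mean(0),np.ones(len(P))]; print('slopes',np.linalg.lstsq(A,P[:,2],rcond=None)[0])
E
```

```text
t 14.85 pos [0.4554 0.2621 0.2061] jaw 0.7 q6 119.0 open 0.0314 F [ 0.6 -0.6  0.3] | shift [ 0.0051 -0.0252  0.3109] roll -0.063 (alt 3.079 )
(array([456.2, 259.9]), array([ 29.2, 110.9]), 1.0) [0.06154058 0.06401292 0.06521335]
slopes [ 0.0033522  -0.00211226  0.06380474]
```

The scraper is parked: its top is level at 64 mm, as at the start. Next, the handle.

>>> {"op": "apply_moves", "data": {"commands": [[0,-0.004,0.045,-0.02,-0.4],[0,-0.008,0.09,-0.04,-0.4],[0,-0.012,0.135,-0.063,-0.4],[0,-0.016,0.18,-0.063,-0.4],[0,-0.02,0.225,-0.063,-0.4],[0,-0.024,0.27,-0.063,-0.4],[0.005,-0.025,0.311,-0.063,-0.4],[0.005,-0.025,0.311,-0.063,-0.4],[0.005,-0.025,0.311,-0.063,-0.4]]}}

```text
time: 15.8
ee_pos: [0.433, -0.0502, 0.1966]
tcp_rot: [92.1, 89.4, 6.3]
wrist_force: [0.4, 0.5, 0.6]
opening: 0.0255
```

```bash
python3 - <<'E'
from h import *
plan([.434,-.049,.032],4.3)
c=snap('wrist'); X=cloud(c); x,y,z=X[...,0],X[...,1],X[...,2]
m=(x>.40)&(x<.46)&(abs(y+.05)<.035)&(z>.044)&(z<.058)
print('bar',m.sum(),np.round(np.percentile(X[m],[5,50,95],0),4).tolist())
m=(x>.44)&(x<.5)&(abs(y+.05)<.02)&(z>.066)&(z<.075);print('front',np.round(np.percentile(X[m],[2,50,98],0),4).tolist())
for r in cams.spot_in('chip_1','wrist'):
    l,tp,rr,b=[int(v) for v in r['rect']]; print((l,tp,rr,b),round(r['confidence'],2),np.round(np.nanmedian(X[tp:b+1,l:rr+1].reshape(-1,3),0),3))
E
```

```text
t 15.8 pos [ 0.433  -0.0502  0.1966] jaw 4.1 q6 79.0 open 0.0255 F [0.4 0.5 0.6] | shift [ 0.1646 -0.0006 -0.0011] roll -0.0026 (alt 3.139 )
bar 680 [[0.4282, -0.0809, 0.0509], [0.4334, -0.0476, 0.0538], [0.4385, -0.0181, 0.0555]]
front [[0.4647, -0.0692, 0.0679], [0.4704, -0.0493, 0.0711], [0.4764, -0.0307, 0.0725]]
(407, 122, 420, 143) 0.81 [0.525 0.002 0.023]
(387, 166, 408, 179) 0.79 [ 0.516 -0.04   0.022]
(392, 204, 410, 219) 0.78 [ 0.526 -0.083  0.024]
(380, 217, 400, 235) 0.77 [ 0.517 -0.102  0.021]
(390, 143, 412, 159) 0.7 [ 0.515 -0.017  0.015]
(322, 298, 416, 375) 0.69 [ 0.452 -0.04   0.252]
(403, 100, 418, 122) 0.63 [0.518 0.023 0.027]
```

All six chips are detected on the drawer floor and the bar is at x = 0.4334. I'm pinching it.

>>> {"op": "apply_moves", "data": {"commands": [[0.05,-0.0006,-0.001,-0.002,-0.4],[0.1,-0.0006,-0.001,-0.002,-0.4],[0.14,-0.001,-0.001,-0.002,-0.4],[0.163,-0.001,-0.001,-0.002,-0.4],[0.164,-0.001,-0.001,-0.002,-0.4],[0.164,-0.001,-0.001,-0.002,-1],[0.164,-0.001,-0.001,-0.002,-1],[0.164,-0.001,-0.001,-0.002,-1]], "newtons": 40}}

```text
time: 16.7
ee_pos: [0.434, -0.0467, 0.0333]
tcp_rot: [99.5, 89.4, 14.0]
wrist_force: [1.0, 6.8, -5.0]
opening: 0.0074
```

```bash
python3 - <<'E'
from h import *
plan([.434+.0698,-.049+.0052,.033],4.3)
E
```

```text
t 16.7 pos [ 0.434  -0.0467  0.0333] jaw 4.5 q6 79.0 open 0.0074 F [ 1.   6.8 -5. ] | shift [0.001  0.0698 0.0026] roll 0.0036 (alt -3.138 )
```

>>> {"op": "apply_moves", "data": {"commands": [[0,0.005,0,0,-1],[0,0.012,0,0,-1],[0,0.019,0,0,-1],[0,0.026,0,0,-1],[0,0.033,0,0,-1],[0,0.04,0,0,-1],[0,0.047,0,0,-1],[0,0.053,0,0,-1],[0,0.058,0,0,-1],[0,0.062,0,0,-1],[0,0.065,0,0,-1]]}}

```text
time: 17.8
ee_pos: [0.4987, -0.0418, 0.0334]
tcp_rot: [99.5, 89.4, 14.0]
wrist_force: [-0.9, -2.1, -15.7]
opening: 0.0078
```

```bash
python3 - <<'E'
from h import *
plan([.434+.0698,-.049+.0052,.033],4.3)
E
```

```text
t 17.8 pos [ 0.4987 -0.0418  0.0334] jaw 4.5 q6 81.0 open 0.0078 F [ -0.9  -2.1 -15.7] | shift [0.0004 0.0049 0.0024] roll 0.0035 (alt -3.138 )
```

>>> {"op": "apply_moves", "data": {"commands": [[0,0.003,0,0,-1],[0,0.005,0,0,-1],[0,0.007,0,0,-1],[0,0.008,0,0,-1]]}}

```text
time: 18.2
ee_pos: [0.5033, -0.0414, 0.0332]
tcp_rot: [120.2, 89.8, 34.7]
wrist_force: [-24.3, -4.1, 1.7]
opening: 0.0071
```

>>> {"op": "apply_moves", "data": {"commands": [[0,0.004,0,0,-1],[0,0.005,0,0,-1]]}}

```text
time: 18.4
ee_pos: [0.5033, -0.0414, 0.0332]
tcp_rot: [-98.4, 89.5, 176.0]
wrist_force: [-34.8, -4.1, 10.7]
opening: 0.0076
```

>>> {"op": "apply_moves", "data": {"commands": [[0,0.0,0,0,-0.5],[0,0.0,0,0,-0.4],[0,0.0,0,0,-0.4],[-0.04,0.0,0,0,-0.4],[-0.09,0.0,0,0,-0.4],[-0.14,0,0,0,-0.4],[-0.18,0,0,0,-0.4],[-0.2,-0.05,0,0,-0.4],[-0.2,-0.08,0,0,-0.4],[-0.2,-0.08,0,0,-0.4]]}}

```text
time: 19.4
ee_pos: [0.4237, -0.0478, 0.2366]
tcp_rot: [-97.7, 89.8, 176.7]
wrist_force: [0.9, 0.2, -0.3]
opening: 0.0256
```

```bash
python3 - <<'E'
from h import *
plan([.42,-.05,.23],4.3)
c=snap('wrist'); X=cloud(c); x,y,z=X[...,0],X[...,1],X[...,2]
m=(x>.45)&(x<.52)&(abs(y+.044)<.035)&(z>.044)&(z<.058)
print('bar',m.sum(),np.round(np.percentile(X[m],[5,50,95],0),4).tolist())
for n in('trimmer','block_a','film_box','scraper'):
  s=snap('scene') if n=='trimmer' else s; Y=cloud(s)
  for r in cams.spot_in(n,'scene')[:3]:
    l,tp,rr,b=[int(v) for v in r['rect']]; print(n,(l,tp,rr,b),round(r['confidence'],2),np.round(np.nanmedian(Y[tp:b+1,l:rr+1].reshape(-1,3),0),3))
a=cv2.resize(s['frame'][110:320,190:450],None,fx=2,fy=2)
b=c['frame'][:, :]; a=cv2.copyMakeBorder(a,0,0,0,640-a.shape[1],cv2.BORDER_CONSTANT)
cv2.imwrite('pics/w7.png',cv2.resize(np.vstack([b,a]),None,fx=.73,fy=.73,interpolation=cv2.INTER_AREA))
E
```

```text
t 19.4 pos [ 0.4237 -0.0478  0.2366] jaw 4.4 q6 79.0 open 0.0256 F [ 0.9  0.2 -0.3] | shift [ 0.0066 -0.0039  0.0019] roll 0.0022 (alt -3.139 )
bar 529 [[0.4977, -0.0751, 0.0511], [0.502, -0.0421, 0.054], [0.5072, -0.012, 0.0556]]
block_a (234, 233, 247, 252) 0.68 [0.654 0.251 0.003]
block_a (334, 127, 348, 137) 0.62 [ 0.651 -0.25   0.004]
film_box (358, 126, 405, 159) 0.59 [ 0.499 -0.235  0.027]
scraper (287, 252, 319, 299) 0.97 [0.451 0.256 0.028]
scraper (321, 146, 358, 209) 0.45 [ 0.538 -0.052  0.054]
```

View pics/w7.png

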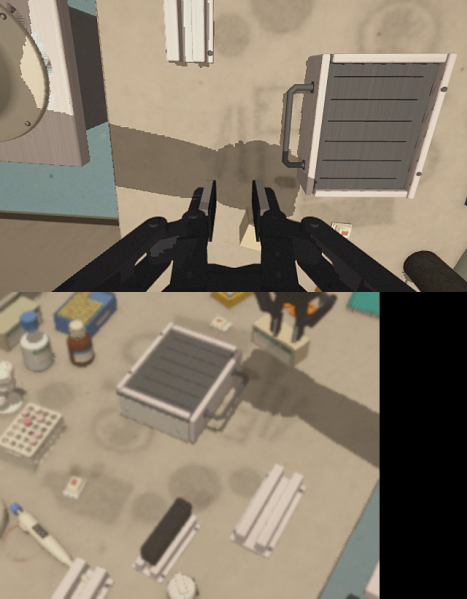

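The drawer is shut flush, with the bar moved back about 69 mm and stopped at 35 N. The plate is empty, the scraper is parked, and both blocks and the carton are where they were. I'm handing the job in.

```bash
python3 -c "
from h import *
print(bot.job_done())"
```

```text
the job is handed in; nothing more can be done
None
```

I handed the job in at about 19.5 s. The drawer was pulled fully out and all six chips were wiped into it in two passes. The scraper was then parked in the smallest of the three docks, and the drawer was pushed shut.

**What the last checks showed**
- **Chips:** all six were detected on the drawer floor just before closing. The final pictures show none on the plate or bench, but with the drawer shut they could not be seen inside it.
- **Drawer:** the handle moved back about 69 to 69.5 mm of the nominal 70 mm, and the drawer met a firm stop at about 35 N.
- **Scraper:** it sits level in the dock with its top at 64 mm, the same as at the start.
- **Bystanders:** both specimen blocks match their starting positions. The carton's estimate differed by about 15 mm, most likely because the gripper hid part of it in that picture. The arm never went near the carton.

**Disagreements**
- The arm's measured position was off its target by up to about 5 mm during the wipes, so in the first pass the blade ran close to the left rim. Wrist forces at the readings stayed below about 2 N there.
- At the end of the drawer pull, I read about 40 N along the pull and 33 N vertically at the wrist, which is well under the 120 N limit.

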